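# Close and lock the clothespin box

### The job

Close up the blue clothespin box: take its plywood lid out of the white drying rack and set it handle up, flat and centred on the box with its back edge pushed fully home under the dark wooden lip. Then turn the red turnbutton until it stops square across the lid's front edge, so that the lid is locked down. Leave the brush, dipper, bottle, soap dish and the two loose clothespins where they are.

Things in the scene. Friction and masses are not known exactly. Their poses are not given: they have to be found in the camera images.
- lid: Loose plywood lid, 0.15 kg: panel 120 (x) by 160 (y) by 9 mm (z), handle bar on its +z face; origin at the panel's centre. Ready for use, its z points up. It starts standing on a 160 mm edge in the rack's slot, its z level along the rack's x (handle away from the robot), its -x edge on top, 128 mm above the bench. Either 160 mm edge may go under the lip.
- lid_handle (a point): Centre of the lid's dark wooden handle bar, 16.5 mm above (lid's z) the panel's centre. The bar lies along the lid's y in the middle of the panel: 90 long (y), 18 wide (x), rising 24 mm above the panel's face.
- rack: Fixed white drying rack, origin at the centre of its underside. Base 70 (x) by 110 (y) by 8 mm; two upright rails, each 10 (x) by 110 (y) and reaching 48 mm above the bench, leave a slot 13 mm wide along y in the middle; slot floor 8 mm up.
- box: Fixed blue open box, yellow clothespins inside. Origin on the bench under the centre of where the lid belongs; z up, -x its front (towards the robot), y its width. Outside x -62 to +75, y -80 to +80 mm; level rim, on which the lid lies, 70 mm up; opening x -50 to +46, y -68 to +68 mm. No side guides. A bracket in front (x -114 to -62, y -30 to +30, top level with the rim) carries the turnbutton.
- lid_home (a point): Point fixed to the box where the centre of the closed lid's panel belongs (box x 0, y 0, z 74.5 mm), the lid's 160 mm edges parallel to the box's y.
- lip_edge (a point): Middle of the lower front edge of the dark wooden lip (box x +48, y 0, z 83 mm). The lip runs across the whole back of the box: its underside is 13 mm and its top 20 mm above the rim, so the 9 mm panel slides under it with 4 mm to spare, 13 mm deep, up to an upright stop at box x +61.
- turnbutton (a joint): Angle (rad) of the red turnbutton about its upright pivot. At 0 its blade points to the box's +y, along the box front, clear of the lid; grows clockwise seen from above, to a hard stop at 1.571 where the blade points to the box's +x, square across the lid's front edge. Starts between -0.25 and 0.05, stays where left (friction 0.06 N m).
- turn_pivot (a point): On the turnbutton's pivot axis (box x -98, y 0, z 106 mm), at mid height of its finger grip. The grip stands on the blade, along it, centred on the pivot: 44 long, 12 wide, 28 mm high, top at z 120. Blade: 65 mm ahead of the pivot and 15 mm behind, 18 wide, 10 thick, underside at z 82 mm (12 above the rim, 3 above the lid).
- brush: Bystander: blue scrub brush, 55 x 150 (y) x 48 mm high, origin at the centre of its underside.
- dipper: Bystander: green plastic dipper, 128 mm across, 100 mm high, with a flat handle at the rim reaching 175 mm along its +y; origin at the centre of its underside.
- bottle: Bystander: closed white bottle, 72 mm across, 200 mm high; origin at the centre of its underside.
- soap_dish: Bystander: grey soap dish with an orange bar, 80 x 120 (y) x 27 mm high; origin at the centre of its underside.
- pin_a: Bystander: loose yellow clothespin, 75 (x) x 17 x 10 mm; origin at the centre of its underside.
- pin_b: Bystander: another loose yellow clothespin, the same.
Things that resemble listed ones, but are neither listed nor needed, are in the scene too. There is more than one size of the box; the job needs the smallest.

How it is judged:
By the outcome, as a careful person would: the job done as asked, in the order asked, and still so for the second after the job is handed in, with the robot touching nothing.
It also fails if it takes over 72 s, if anything falls off the work surface, if the arm or the gripper's body presses on something with over 40 N, if the wrist force passes 120 N, or if a joint passes its speed limit or range.

### The arm

A 7-joint arm with a two-finger parallel gripper is mounted at the origin on the work surface. World frame = base frame: x ahead of the robot, y to its left, z up, the work surface at z = 0. Lengths are in m, angles in rad, forces in N, time in s.
With the tool pointing down it reaches from about 0.425 to 0.95 m from the base axis. Payload 4.7 kg.
Tool frame: the origin (TCP) lies on the centre line of the jaws, within the pads' length; the fingertips stand robot.nose_length ahead of it and the grasp point (between the pads) lies 8 mm behind it (robot.nose_length is the distance from the TCP to the fingertips, in m); z points along the fingers, x is the direction in which the jaws open and shut, and the axes are right-handed (so a half turn about z gives the same grasp; the last joint's range is limited). The gripper opens to 85 mm and grips with 20 to 120 N. Pads are 22 mm wide; open, the fingers measure 114 mm over their backs; the gripper's body (76 mm by 85 mm) begins 54 mm behind the grasp point. The pads swing forward as they close: fully open they stand 13 mm farther back than shut.
Start: joints at [1.177, 0.469, -0.049, 1.532, 0.024, 1.141, -0.082], TCP at [0.241, -0.631, 0.242] pointing down, gripper open.
Joint ranges: [-2.59, 2.59], [-0.33, 1.99], [-1.39, 1.29], [0.1, 2.45], [-1.04, 4.18], [0.21, 1.99], [-2.66, 2.66]. Speed limits (rad/s): [2.57, 2.57, 3.14, 3.14, 3.14, 3.14, 3.14].

### API

Orientations are given as [roll, pitch, yaw] about the fixed x, y, z axes, in that order (R = Rz(yaw) Ry(pitch) Rx(roll)).
In Python, from plant import robot gives the robot as it stands. Calls block until the motion is done:
- robot.goto(position, orientation): joint-space move of the TCP to a pose.
- robot.move_straight(position, vel=0.15, attitude=None, contact_N=None): straight line of the TCP; attitude=None keeps the orientation; vel is the mean speed in m/s. With contact_N (N) it stops when the force on the tool has changed by that much, and returns True; else False.
- robot.move_joints(angles): joint-space move.
- robot.grip(opening, strength=None): opening from 0.0 (shut) to 1.0 (fully open); strength is the grip in N (None keeps the last); returns when the fingers have stopped.
- robot.sleep(seconds).
- robot.inverse_kinematics(position, orientation): joint angles nearest the present ones, or None.
- robot.sense(): the state.
- robot.grab_frame(name): name is "scene" or "top" or "wrist"; returns a dict with "image" (384x512x3 uint8, red, green, blue), "range_z" (384x512 float32, m along the optical axis (not along the pixel's ray), 0 where there is no reading), "fx", "fy", "cx", "cy" (pixels), "R" (3x3) and "t" (3): a world point X has camera coordinates R X + t. Camera axes: x right, y down, z forward; pixel columns grow to the right and rows downward; lengths in m; the calibration is good to about 2 mm. A picture is of the moment at which its call begins.
A pose or a line that the arm cannot do raises robot.IKError and nothing moves.
- robot.close_job(): hands the job in, once; it reports no verdict.
The state is a dict: "t": time; "joint_pos": joint angles; "joint_velocities": joint speeds; "effort": joint torques, N m; "tcp_pos": TCP position; "tcp_rot": TCP orientation; "wrist_force": force on the tool from outside, world axes, zero at the start; "torque": the same for the moment, N m; "opening": opening from 0.0 (shut) to 1.0 (fully open).
Only numpy, scipy, OpenCV 4.12 (cv2) and the standard library are available. Lean on these libraries where they do the work, as an engineer would, in place of code of your own. Each camera call takes 0.05 s, during which the arm holds its last target. There are 200 camera calls.

## Working session

There is one attempt and no reset: what is moved stays moved. The work goes in short steps, each a Python script; the robot and the scene stay as the last script left them, time stands still between calls to the robot, and variables do not carry over. Pictures are saved under pics/ and viewed, about 8 in all and at most 12, crops included, and the job is handed in when it is done.

```bash
ls; mkdir -p pics; cat > h.py <<'E'
import numpy as np, cv2
from plant import robot
def save(f,name,scale=1.5,crop=None):
    im=cv2.cvtColor(f["image"],cv2.COLOR_RGB2BGR)
    if crop: im=im[crop[1]:crop[3],crop[0]:crop[2]]
    cv2.imwrite("pics/"+name,cv2.resize(im,None,fx=scale,fy=scale,interpolation=cv2.INTER_CUBIC))
def cloud(f):
    z=f["range_z"].astype(float); v,u=np.mgrid[:z.shape[0],:z.shape[1]]
    P=np.stack([(u-f["cx"])/f["fx"]*z,(v-f["cy"])/f["fy"]*z,z],-1)
    W=(P-f["t"])@f["R"]; W[z==0]=np.nan
    return W
E
python3 - <<'E'
from h import *
import pickle
for n in("top","scene"):
    f=robot.grab_frame(n); save(f,n+"0.png"); pickle.dump(f,open(n+"0.pkl","wb")); print(n,f["R"],f["t"],f["fx"])
print(robot.nose_length, robot.sense())
E
```

```text
pics
top [[-0.02439862 -0.99920741 -0.03145252]
 [-0.98913938  0.02869036 -0.1441532 ]
 [ 0.14494133  0.02759378 -0.9890554 ]] [0.0225664  0.54602566 1.06298449] 357.455763397298
scene [[ 0.83400617  0.55167411  0.0094546 ]
 [ 0.47952717 -0.71624748 -0.50699433]
 [-0.27292381  0.42737013 -0.86189754]] [-0.44929887 -0.24770283  1.61326785] 458.53722562040537
0.011 {'t': 0.1, 'joint_pos': array([ 1.17711901,  0.46939714, -0.04856837,  1.53356631,  0.02408669,
        1.14100446, -0.08230435]), 'joint_velocities': array([ 0.00088213, -0.00226733,  0.002502  , -0.00180517,  0.00100429,
        0.00016858,  0.00042163]), 'effort': array([ 9.63101520e-04, -5.11514568e+01, -4.68046730e-02, -2.38389945e+01,
        1.08578894e-02,  4.38164294e-03, -4.84864543e-06]), 'tcp_pos': array([ 0.24062307, -0.63011673,  0.24134521]), 'tcp_rot': array([ 3.14153060e+00,  1.78927363e-03, -1.20602386e+00]), 'wrist_force': array([-0.04123742,  0.01385805, -0.44861453]), 'torque': array([ 0.00091267,  0.0552532 , -0.01014076]), 'opening': 1.001798809629199}
```

View pics/top0.png

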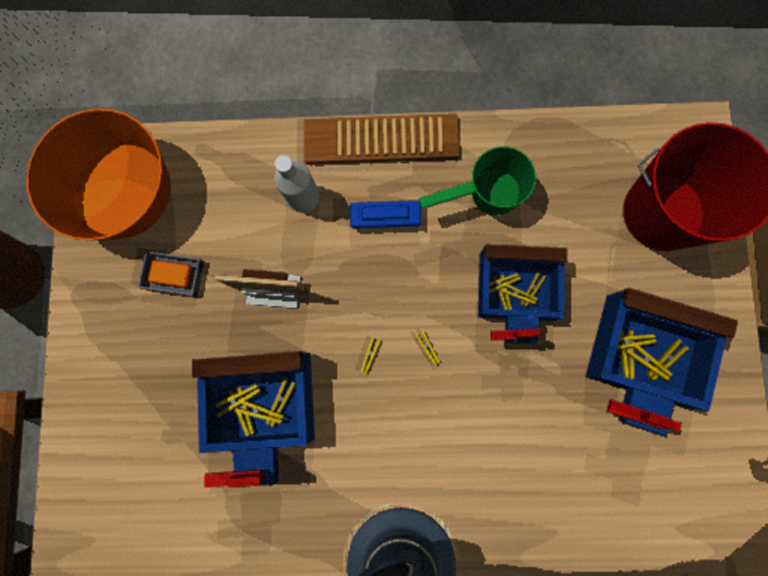

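View pics/scene0.png

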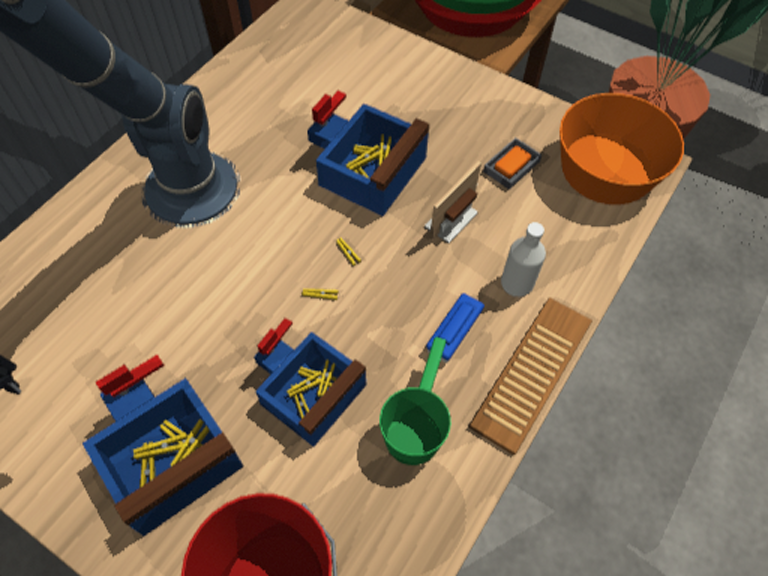

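The top view shows the smallest box at about (523,290), with its lip at the top and red button at (515,334). The lid stands in the rack at about (265,285), handle on the far side. The scene view agrees.

```bash
cat > m.py <<'E'
from h import *
import pickle,sys
def rect(P,name):
    P=P[np.isfinite(P).all(1)]
    r=cv2.minAreaRect((P[:,:2]*1000).astype(np.float32)); print(name,len(P),"z",np.percentile(P[:,2],[2,50,98]).round(4),"c",np.round(r[0],1),"sz",np.round(r[1],1),"ang",round(r[2],2))
for n in("top0","scene0"):
    f=pickle.load(open(n+".pkl","rb")); W=cloud(f); hsv=cv2.cvtColor(f["image"],cv2.COLOR_RGB2HSV).astype(int)
    H,S,V=hsv[...,0],hsv[...,1],hsv[...,2]; x,y,z=W[...,0],W[...,1],W[...,2]
    print(n)
    box=(abs(y+.21)<.13)&(x>.35)&(x<.72)
    blue=(H>105)&(H<125)&(S>150)
    rect(W[box&blue&(abs(z-.07)<.004)],"rim+bracket")
    rect(W[box&(abs(z-.09)<.004)&(x>.5)],"liptop")
    red=((H<6)|(H>174))&(S>170)
    rect(W[box&red&(x<.55)],"red"); rect(W[box&red&(z>.115)&(x<.55)],"grip top"); rect(W[box&red&(abs(z-.092)<.005)],"blade top")
    rk=(x>.45)&(x<.65)&(y>.05)&(y<.36)&(z>.015)
    rect(W[rk&(z>.118)],"lid top edge"); rect(W[rk&(z>.056)],"lid >56");rect(W[rk&(abs(z-.048)<.003)],"rails")
    for a in(.122,.11,.1,.09,.08,.07,.06):
        rect(W[rk&(abs(z-a)<.005)],f"slice{a}") if (rk&(abs(z-a)<.005)).sum()>5 else 0
E
python3 m.py
```

```text
top0
rim+bracket 717 z [0.0664 0.0697 0.0733] c [ 509.  -255.8] sz [158.8 164.2] ang 85.6
liptop 503 z [0.0863 0.0898 0.0935] c [ 654.2 -211.9] sz [261.5 130.7] ang 87.7
red 190 z [0.0829 0.0936 0.1231] c [ 442.3 -244.5] sz [ 17.2 116.6] ang 1.08
grip top 64 z [0.1167 0.1198 0.1238] c [ 443.9 -250.1] sz [42.5 11.4] ang 88.67
blade top 107 z [0.0879 0.0918 0.0956] c [ 442.3 -225.9] sz [17.1 79.6] ang 1.77
lid top edge 195 z [0.1205 0.1274 0.131 ] c [555.9 260.4] sz [159.6  10. ] ang 83.84
lid >56 515 z [0.0608 0.0946 0.1306] c [567.1 258.8] sz [160.2  33.4] ang 83.63
rails 121 z [0.0453 0.0473 0.0507] c [545.7 261. ] sz [159.4  17.2] ang 85.96
slice0.122 78 z [0.1183 0.1255 0.127 ] c [555.8 259.5] sz [156.4  10. ] ang 83.87
slice0.11 30 z [0.1053 0.1096 0.1149] c [551.1 259.2] sz [157.6   2.8] ang 84.77
slice0.1 23 z [0.0957 0.0996 0.1048] c [551.  255.5] sz [150.2   6.8] ang 86.86
slice0.09 24 z [0.086  0.091  0.0948] c [551.4 260.9] sz [159.   3.] ang 84.57
slice0.08 153 z [0.0752 0.0774 0.0832] c [566.7 253. ] sz [147.2  33. ] ang 83.63
slice0.07 59 z [0.066  0.0733 0.075 ] c [566.
[... 636 characters left out ...]
0896 0.1312] c [568.8 261. ] sz [168.5  35.9] ang 84.36
rails 23 z [0.045  0.0483 0.0505] c [565.3 260. ] sz [156.3  21.2] ang 80.66
slice0.122 89 z [0.1176 0.1242 0.1269] c [557.3 264.2] sz [164.3  12.2] ang 84.46
slice0.11 53 z [0.1051 0.1101 0.1148] c [560.1 259. ] sz [158.2   6.9] ang 81.98
slice0.1 56 z [0.0953 0.1003 0.1045] c [561.3 258.7] sz [158.7  11.6] ang 80.62
slice0.09 47 z [0.0856 0.09   0.0942] c [560.2 261.3] sz [163.6   9.3] ang 81.31
slice0.08 177 z [0.0752 0.0781 0.0844] c [571.7 257.5] sz [157.7  29.5] ang 81.29
slice0.07 88 z [0.0652 0.0722 0.0749] c [571.9 260.1] sz [160.6  29.5] ang 81.96
slice0.06 35 z [0.0558 0.0614 0.0645] c [570.9 261.4] sz [164.   26.4] ang 82.73
```

```bash
cat > m2.py <<'E'
from h import *
import pickle
from scipy.optimize import least_squares
def fit(n):
    f=pickle.load(open(n+".pkl","rb")); W=cloud(f); hsv=cv2.cvtColor(f["image"],cv2.COLOR_RGB2HSV).astype(int)
    H,S=hsv[...,0],hsv[...,1]; x,y,z=W[...,0],W[...,1],W[...,2]
    blue=(H>105)&(H<125)&(S>150)
    reg=(x>.42)&(x<.66)&(y>-.37)&(y<-.14)
    m=(reg&blue&(abs(z-.07)<.005)).astype(np.uint8)
    lip=reg&(abs(z-.09)<.005)&(x>.56)&(y>-.36)
    red=reg&((H<6)|(H>174))&(S>170)
    P=W[m>0][:,:2]*1000; L=W[lip][:,:2]*1000
    # signed-distance fit to the rim+bracket region outline: maximise overlap via box-frame percentiles
    def bf(P,c,a): 
        d=P-c; return np.stack([d[:,0]*np.cos(a)+d[:,1]*np.sin(a),-d[:,0]*np.sin(a)+d[:,1]*np.cos(a)],1)
    def res(p):
        q=bf(P,p[:2],p[2]); o=np.maximum(0,np.maximum(np.maximum(-62-q[:,0],0),abs(q[:,1])-80))
        br=(q[:,0]<-62); o=np.where(br,np.hypot(np.minimum(-62-q[:,0],30),0)*0+np.maximum(np.minimum(-62-q[:,0],99),0)*(abs(q[:,1])>30),o)
        i=np.maximum(0,np.minimum(np.minimum(q[:,0]+50,46-q[:,0]),68-abs(q[:,1])))
        l=bf(L,p[:2],p[2]); ol=np.maximum(0,48-l[:,0])+np.maximum(0,l[:,0]-75)+np.maximum(0,abs(l[:,1])-80)
        return np.r_[o+i,ol]
    s=least_squares(res,[542,-258,-.077],loss="soft_l1",x_scale=[1,1,.01],diff_step=1e-3)
    p=s.x; q=bf(P,p[:2],p[2]); l=bf(L,p[:2],p[2])
    print(n,"box",p[:2].round(1),"yaw",np.degrees(p[2]).round(2),"rms",np.sqrt((s.fun**2).mean()).round(2),len(P),len(L),
      "rim x",np.percentile(q[:,0],[1,99]).round(1),"y",np.percentile(q[:,1],[1,99]).round(1),"lip",np.percentile(l,[1,99],axis=0).round(1).ravel())
    g=W[red&(z>.115)][:,:2]*1000; r=cv2.minAreaRect(g.astype(np.float32)); b=W[red&(abs(z-.092)<.005)][:,:2]*1000; rb=cv2.minAreaRect(b.astype(np.float32))
    print(" pivot(grip)",np.round(r[0],1),"blade c",np.round(rb[0],1),rb[2],"pred pivot",(p[:2]-98*np.array([np.cos(p[2]),np.sin(p[2])])).round(1),
      "pivot from rect in box frame",bf(np.array([r[0]]),p[:2],p[2]).round(1))
import sys
for n in sys.argv[1:]: fit(n)
E
python3 m2.py top0 scene0
cat > ik.py <<'E'
from h import *
from scipy.spatial.transform import Rotation as R
# tool orientation for lid pose: yaw psi, tilt t from vertical toward forward (t=0 down, 90 horizontal fwd)
def ori(psi,t,flip=0):
    z=R.from_euler('z',psi).apply([np.sin(t),0,-np.cos(t)]); x=R.from_euler('z',psi).apply([np.cos(t),0,np.sin(t)])
    if flip: x=-x
    return R.from_matrix(np.stack([x,np.cross(z,x),z],1)).as_euler('xyz')
if __name__=="__main__":
    for fl in(0,1):
        for yo in (0,-.055):
            psi=-.077; c=np.array([.542,-.258]); e=np.array([np.cos(psi),np.sin(psi)]); s=np.array([-e[1],e[0]])
            for td in (0,20,30,40,45,50,55,60,65,70,75,80,85):
                t=np.radians(td); a=np.pi/2-t
                back=c+.044*e; z0=.072
                g=.105 # back edge to TCP
                p=np.r_[back-e*g*np.cos(a)+s*yo, z0+g*np.sin(a)+.005]
                q=robot.inverse_kinematics(p,ori(psi,t,fl))
                print(fl,yo,td,p.round(3),None if q is None else np.round(q,2))
    for fl in(0,1): print(robot.inverse_kinematics([.556,.26,.12],ori(-.108,0,fl)))
E
python3 ik.py
```

```text
top0 box [ 540.6 -258.6] yaw -4.51 rms 0.03 754 494 rim x [-112.5   49.3] y [-78.6  79.5] lip [ 48.  -77.3  74.8  77.7]
 pivot(grip) [ 443.9 -250.1] blade c [ 442.3 -225.9] 1.7660225629806519 pred pivot [ 442.9 -250.9] pivot from rect in box frame [[-97.    0.9]]
scene0 box [ 542.4 -258.2] yaw -4.36 rms 0.14 639 534 rim x [-106.1   44.4] y [-79.8  76.6] lip [ 47.5 -79.   74.9  78.4]
 pivot(grip) [ 446.2 -250.7] blade c [ 445.2 -228.7] 1.2329174280166626 pred pivot [ 444.6 -250.7] pivot from rect in box frame [[-96.4   0.1]]
0 0 0 [ 0.586 -0.261  0.182] [ 0.66  0.51 -0.43  1.66  0.24  1.02  0.08]
0 0 20 [ 0.55  -0.259  0.176] [ 0.86  0.36 -0.53  1.98  0.14  0.52  0.2 ]
0 0 30 [ 0.534 -0.257  0.168] [ 0.94  0.32 -0.55  2.12 -0.09  0.26  0.46]
0 0 40 [ 0.519 -0.256  0.157] [ 1.52  0.61 -1.26  2.24  1.61  0.28 -1.05]
0 0 45 [ 0.512 -0.256  0.151] [ 0.77  0.3  -0.24  2.33  4.08  0.33  2.62]
0 0 50 [ 0.506 -0.255  0.144] [ 1.53  0.63 -1.16  2.36  2.78  0.32 -2.13]
0 0 55 [ 0.5   -0.255  0.137] None
0 0 60 [ 0.495 -0.254  0.13 ] None
0 0 65 [ 0.491 -0.254  0.121] None
0 0 70 [ 0.487 -0.254 
[... 2097 characters left out ...]
0.22  1.94]
1 -0.055 50 [ 0.501 -0.31   0.144] [ 1.63  0.68 -1.16  2.28  2.76  0.21  1.14]
1 -0.055 55 [ 0.496 -0.31   0.137] [ 1.66  0.76 -1.17  2.33  3.01  0.32  0.97]
1 -0.055 60 [ 0.491 -0.309  0.13 ] [ 1.7   0.86 -1.18  2.36  3.14  0.43  0.95]
1 -0.055 65 [ 0.487 -0.309  0.121] [ 1.73  0.98 -1.19  2.39  3.24  0.52  0.98]
1 -0.055 70 [ 0.483 -0.309  0.113] None
1 -0.055 75 [ 0.481 -0.308  0.104] None
1 -0.055 80 [ 0.479 -0.308  0.095] None
1 -0.055 85 [ 0.477 -0.308  0.086] [ 1.89  1.57 -1.21  2.39  3.61  0.62  1.27]
[ 0.23077734  0.7912349  -1.12322513  1.75855304  0.79168112  1.12230788
 -1.26259748]
[ 0.25575724  0.82893739 -1.18213711  1.75733938  0.83950755  1.15946616
  1.8442093 ]
```

```bash
cat > pick.py <<'E'
from h import *
from ik import ori
psi=np.radians(-5.9); c=np.array([.5568,.261]); ey=np.array([-np.sin(psi),np.cos(psi)])
g=c-.05*ey; o=ori(psi,0)
robot.goto([*g,.26],o); s=robot.sense(); print(s["t"],s["joint_pos"].round(2))
robot.grip(.55,80)
print(robot.move_straight([*g,.109],.15,contact_N=8)); print(robot.sense()["tcp_pos"])
robot.grip(0.0,80); s=robot.sense(); print("open",s["opening"],s["wrist_force"].round(2))
robot.move_straight([*g,.36],.15)
s=robot.sense(); print(s["t"],s["opening"],s["wrist_force"].round(2),s["tcp_pos"],s["joint_pos"].round(2))
save(robot.grab_frame("scene"),"s1.png")
E
python3 pick.py
```

```text
3.2417 [ 0.33  0.54 -1.1   1.68  0.5   1.24 -0.98]
False
[0.55222691 0.21180328 0.11001112]
open 0.09245195991225956 [-1.13 -1.5   5.68]
7.125 0.08841557223940609 [-0.37 -0.87 -2.4 ] [0.55143386 0.21095972 0.35912091] [ 0.36  0.47 -1.15  1.53  0.43  1.42 -0.91]
```

View pics/s1.png

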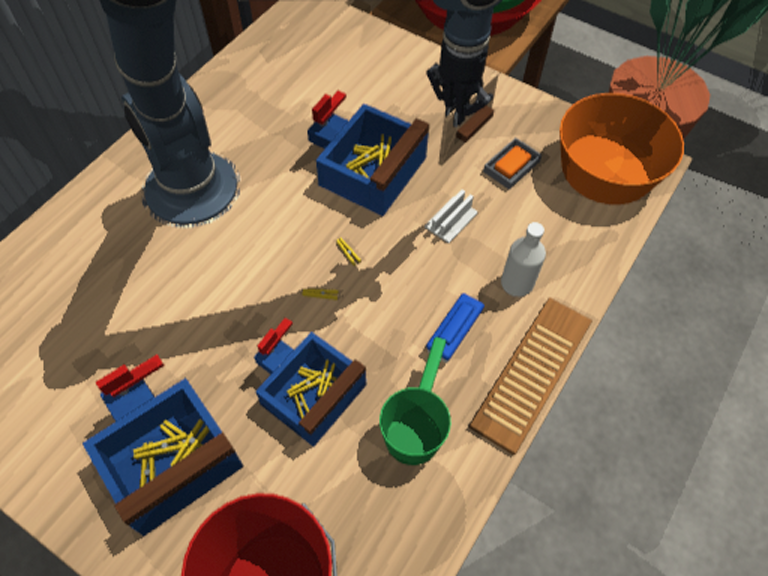

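The lid is firmly held at about (470,130) in the picture, still upright, and the rack is empty. Next I carry it over the box and begin tilting.

```bash
cat > place.py <<'E'
from h import *
from ik import ori
PSI=np.radians(-4.43); C=np.array([.5415,-.2584]); EX=np.array([np.cos(PSI),np.sin(PSI)]); EY=np.array([-EX[1],EX[0]])
def tcp(Px,h,td,gy=-.05,d=.101):   # lid lower back corner at box x Px, h above rim, tool tilt td deg
    a=np.radians(90-td); bx=Px+.0045*np.sin(a)-d*np.cos(a); bz=.070+h+.0045*np.cos(a)+d*np.sin(a)
    return np.r_[C+bx*EX+gy*EY,bz], ori(PSI,np.radians(td))
E
python3 - <<'E'
from place import *
p,o=tcp(.02,.14,25)
robot.goto(p,o); s=robot.sense(); print(s["t"],s["tcp_pos"],p,s["joint_pos"].round(2))
for td in (30,35,40,45,50,55,60):
  for Px,h in ((.0,.1),(.038,.10),(.038,.03),(.044,.0)):
    q=robot.inverse_kinematics(*tcp(Px,h,td)); print(td,Px,h,None if q is None else np.round(q,2))
E
```

```text
9.0667 [ 0.51996562 -0.30538932  0.30385221] [ 0.51908747 -0.30681347  0.30343887] [ 1.5   0.33 -1.15  1.86  0.22  0.73  0.23]
30 0.0 0.1 [ 1.63  0.33 -1.2   2.02  0.19  0.52  0.31]
30 0.038 0.1 [ 1.48  0.37 -1.11  1.96  0.27  0.53  0.21]
30 0.038 0.03 [ 1.35  0.44 -0.97  2.04  0.39  0.38  0.12]
30 0.044 0.0 [ 1.27  0.47 -0.89  2.05  0.45  0.32  0.06]
35 0.0 0.1 [ 1.73  0.34 -1.27  2.09  0.13  0.4   0.39]
35 0.038 0.1 [ 1.57  0.37 -1.16  2.03  0.22  0.4   0.28]
35 0.038 0.03 [ 1.41  0.43 -0.98  2.1   0.35  0.24  0.18]
35 0.044 0.0 [ 1.39  0.51 -0.99  2.12  0.72  0.21 -0.16]
40 0.0 0.1 [ 1.82  0.37 -1.33  2.15  0.08  0.27  0.47]
40 0.038 0.1 [ 1.65  0.39 -1.21  2.09  0.17  0.27  0.35]
40 0.038 0.03 [ 1.63  0.62 -1.29  2.16  1.2   0.28 -0.57]
40 0.044 0.0 [ 1.55  0.64 -1.19  2.17  1.44  0.23 -0.79]
45 0.0 0.1 [ 1.71  0.27 -1.1   2.22 -0.95  0.24  1.5 ]
45 0.038 0.1 [ 1.49  0.28 -0.93  2.16 -0.95  0.22  1.45]
45 0.038 0.03 None
45 0.044 0.0 [ 1.64  0.76 -1.29  2.23  1.9   0.3  -1.16]
50 0.0 0.1 None
50 0.038 0.1 None
50 0.038 0.03 [ 1.71  0.7  -1.3   2.27  2.32  0.22 -1.57]
50 0.044 0.0 [ 1.61  0.7  -1.16  2.28  2.71  0.24 -1.95]
55 0.0 0.1 None
55 0.038 0.1 None
55 0.038 0.03 [ 1.67  0.67 -1.17  2.32  3.15  0.28 -2.37]
55 0.044 0.0 [ 1.64  0.78 -1.18  2.33  2.96  0.35 -2.12]
60 0.0 0.1 None
60 0.038 0.1 [ 0.81  0.24 -0.05  2.37  4.17  0.68  2.63]
60 0.038 0.03 [ 1.7   0.76 -1.18  2.37  3.24  0.39 -2.37]
60 0.044 0.0 [ 1.68  0.88 -1.18  2.37  3.11  0.45 -2.15]
```

```bash
python3 - <<'E'
from place import *
last=robot.sense()["joint_pos"]
for Px,h,td in ((.03,.05,32),(.033,.045,36),(.034,.04,40),(.034,.035,45),(.034,.035,50),(.034,.03,55),(.036,.03,60)):
    p,o=tcp(Px,h,td); q=robot.inverse_kinematics(p,o)
    if q is None: print(td,"none"); continue
    d=np.abs(q-robot.sense()["joint_pos"]).max()
    print(td,np.round(q,2),d.round(2))
    if d>1.6: print("big"); break
    robot.move_joints(q)
s=robot.sense(); print(s["t"],s["opening"],s["tcp_pos"],p,s["wrist_force"].round(1))
import pickle
f=robot.grab_frame("scene"); pickle.dump(f,open("scene2.pkl","wb")); g=robot.grab_frame("top"); pickle.dump(g,open("top2.pkl","wb"))
save(f,"s2.png",3,(130,150,300,300)); 
W=cloud(g); np.save("W.npy",W)
E
```

```text
32 [ 1.44  0.41 -1.04  2.06  0.32  0.37  0.19] 0.36
36 [ 1.48  0.42 -1.05  2.11  0.33  0.25  0.21] 0.12
40 [ 1.64  0.58 -1.28  2.16  1.05  0.25 -0.43] 0.72
45 none
50 none
55 [ 1.68  0.67 -1.17  2.33  3.17  0.28 -2.39] 2.12
big
10.5083 0.08866549915200797 [ 0.5113433  -0.3070758   0.19165657] [ 0.49162257 -0.30468569  0.1616174 ] [-0.6  0.2 -1.2]
```

View pics/s2.png

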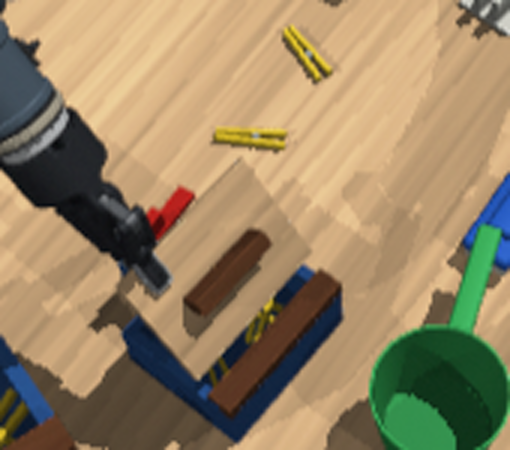

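The lid is tilted over the box at (220,270) with its handle up and the back edge ahead of the lip. The next waypoint needs a short IK search.

```bash
python3 - <<'E'
from place import *
j=robot.sense()["joint_pos"]
for td in (43,46,48,50,52,55):
  for Px in (.034,.038):
   for h in (.02,.03,.04):
    q=robot.inverse_kinematics(*tcp(Px,h,td)); 
    if q is not None: print(td,Px,h,np.round(q,2),np.abs(q-j).max().round(2))
E
```

```text
43 0.034 0.02 [ 1.66  0.67 -1.3   2.21  1.57  0.25 -0.88] 0.52
43 0.034 0.03 [ 1.68  0.65 -1.32  2.2   1.47  0.25 -0.8 ] 0.42
43 0.038 0.02 [ 1.66  0.68 -1.3   2.2   1.57  0.26 -0.88] 0.52
43 0.038 0.03 [ 1.67  0.66 -1.32  2.2   1.47  0.26 -0.8 ] 0.42
43 0.038 0.04 [ 1.68  0.64 -1.33  2.19  1.38  0.25 -0.72] 0.33
46 0.034 0.02 [ 1.68  0.68 -1.28  2.24  1.92  0.21 -1.21] 0.87
46 0.038 0.02 [ 1.67  0.68 -1.28  2.24  1.91  0.22 -1.2 ] 0.86
48 0.034 0.02 [ 1.69  0.71 -1.29  2.27  2.15  0.23 -1.41] 1.1
48 0.038 0.02 [ 1.68  0.71 -1.29  2.26  2.13  0.23 -1.39] 1.08
50 0.034 0.02 [ 1.71  0.74 -1.3   2.29  2.34  0.25 -1.57] 1.29
50 0.034 0.03 [ 1.71  0.7  -1.3   2.28  2.34  0.21 -1.59] 1.29
50 0.038 0.02 [ 1.7   0.74 -1.3   2.28  2.32  0.25 -1.55] 1.27
50 0.038 0.03 [ 1.71  0.7  -1.3   2.27  2.32  0.22 -1.57] 1.27
52 0.034 0.02 [ 1.65  0.65 -1.17  2.31  3.    0.23 -2.24] 1.95
52 0.034 0.03 [ 0.76  0.32 -0.05  2.35  4.17  0.57  2.64] 3.12
52 0.034 0.04 [ 0.93  0.31 -0.24  2.33  4.18  0.5   2.64] 3.13
52 0.038 0.02 [ 1.64  0.66 -1.17  2.3   2.97  0.23 -2.22] 1.92
52 0.038 0.03 [ 0.76  0.33 -0.05  2.34  4.16  0.57  2.63] 3.12
52 0.038 0.04 [ 0.92  0.31 -0.24  2.32  4.18  0.5   2.64] 3.13
55 0.034 0.02 [ 1.67  0.7  -1.17  2.34  3.1   0.3  -2.3 ] 2.06
55 0.034 0.03 [ 1.68  0.67 -1.17  2.33  3.17  0.28 -2.39] 2.12
55 0.034 0.04 [ 1.68  0.63 -1.17  2.33  3.25  0.26 -2.5 ] 2.2
55 0.038 0.02 [ 1.66  0.71 -1.17  2.33  3.08  0.3  -2.28] 2.03
55 0.038 0.03 [ 1.67  0.67 -1.17  2.32  3.15  0.28 -2.37] 2.1
55 0.038 0.04 [ 1.67  0.64 -1.17  2.32  3.22  0.26 -2.47] 2.18
```

```bash
cat > lidpose.py <<'E'
from h import *
from place import C,EX,EY
def plane(name):
    """fit the lid's upper panel face above the box (wood-coloured points over the rim); print in box frame"""
    f=robot.grab_frame(name); W=cloud(f); hsv=cv2.cvtColor(f["image"],cv2.COLOR_RGB2HSV).astype(int)
    d=W[...,:2]-C; bx=d@EX; by=d@EY; z=W[...,2]
    wood=(hsv[...,0]>8)&(hsv[...,0]<24)&(hsv[...,2]>95)
    m=wood&(z>.072)&(z<.2)&(bx>-.13)&(bx<.07)&(abs(by)<.12)
    m=cv2.morphologyEx(m.astype(np.uint8),cv2.MORPH_OPEN,np.ones((3,3),np.uint8))>0
    P=np.stack([bx[m],by[m],z[m]],1)*1000
    for _ in range(4):
        c=np.linalg.lstsq(np.c_[P[:,:2],np.ones(len(P))],P[:,2],rcond=None)[0]
        r=P[:,2]-np.c_[P[:,:2],np.ones(len(P))]@c; P=P[abs(r)<5]
    print(name,"n",len(P),"slope x,y deg",np.degrees(np.arctan(c[:2])).round(1),"z range",np.percentile(P[:,2],[1,99]).round(1))
    R=cv2.minAreaRect(P[:,:2].astype(np.float32)); print("  rect c",np.round(R[0],1),np.round(R[1],1),round(R[2],1),"x",np.percentile(P[:,0],[1,99]).round(1),"y",np.percentile(P[:,1],[1,99]).round(1))
    return f
E
python3 - <<'E'
from place import *
from lidpose import plane
for Px,h,td in ((.036,.03,43),(.036,.02,46),(.036,.02,48),(.036,.02,50),(.036,.02,52),(.036,.02,55),(.036,.02,60)):
    p,o=tcp(Px,h,td); q=robot.inverse_kinematics(p,o)
    d=9 if q is None else np.abs(q-robot.sense()["joint_pos"]).max()
    if d>1.2: print(td,"stop",d); break
    robot.move_joints(q)
s=robot.sense(); print(td,s["t"],s["opening"],s["tcp_pos"],p,s["wrist_force"].round(1),s["joint_pos"].round(2))
f=plane("top"); g=plane("scene"); save(g,"s3.png",3,(130,150,300,300))
E
```

```text
60 13.0083 0.08797285008381067 [ 0.48888842 -0.30468832  0.14455903] [ 0.48856642 -0.30444893  0.14439711] [ 0.6 -0.5 -1.8] [ 1.79  0.98 -1.36  2.37  2.74  0.44 -1.75]
top n 1462 slope x,y deg [-30.2  -0. ] z range [ 96.7 158. ]
  rect c [-13.   -0.4] [105.3 160.2] 0.2 x [-64.6  38.2] y [-78.9  78.3]
scene n 1931 slope x,y deg [-29.9  -0. ] z range [ 97.4 158.3]
  rect c [-10.8   0.1] [106.1 160.4] 0.5 x [-61.5  40.4] y [-78.6  78.5]
```

View pics/s3.png

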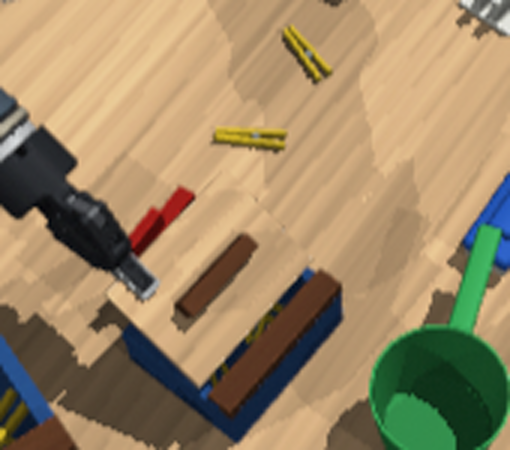

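Both cameras agree: the panel slopes 30°, is centred in y within 0.5 mm, and yaw is under 0.5°. I'll lower the slope as far as the IK allows.

```bash
python3 - <<'E'
from place import *
from lidpose import plane
def go(Px,h,td):
    p,o=tcp(Px,h,td); q=robot.inverse_kinematics(p,o)
    d=9 if q is None else np.abs(q-robot.sense()["joint_pos"]).max()
    if d>.8: print(td,Px,h,"stop",d); return False
    robot.move_joints(q); return True
for a in ((.037,.012,63),(.038,.01,66),(.038,.008,69),(.038,.008,72)):
    if go(*a): last=a; print(last, robot.sense()["wrist_force"].round(1))
    else: break
td=last[2]
print("down",robot.move_straight(tcp(.038,-.004,td)[0],.03,contact_N=4),robot.sense()["tcp_pos"]-tcp(.038,0,td)[0])
s=robot.sense(); z=s["tcp_pos"][2]
fwd=s["tcp_pos"]+np.r_[.008*EX,.0]
print("fwd",robot.move_straight(fwd,.03,contact_N=5))
s=robot.sense(); print(s["t"],s["tcp_pos"]-tcp(.044,0,td)[0],s["wrist_force"].round(1))
f=plane("top"); g=plane("scene"); 
E
```

```text
(0.037, 0.012, 63) [-0.5 -0.2 -2.1]
(0.038, 0.01, 66) [ 0.4 -0.1 -1.9]
(0.038, 0.008, 69) [ 0.1  0.  -1.5]
(0.038, 0.008, 72) [ 0.4 -1.3 -2. ]
down True [ 0.0005174  -0.00033636 -0.0005783 ]
fwd True
14.8 [ 2.17523885e-03 -8.49341851e-05  9.58037460e-05] [1.5 0.5 0.6]
top n 1629 slope x,y deg [-17.9  -0.1] z range [ 77.7 116.6]
  rect c [-9.6 -0.3] [113.1 160.5] 0.4 x [-65.3  45.7] y [-78.5  78.9]
scene n 1652 slope x,y deg [-17.4  -0. ] z range [ 79.9 116.3]
  rect c [-8.8  0.9] [113.2 159.9] 0.1 x [-63.6  44.2] y [-78.2  79.4]
```

```bash
python3 - <<'E'
from place import *
from lidpose import plane
from scipy.spatial.transform import Rotation as R
robot.grip(.2); robot.sleep(.2)
s=robot.sense(); zt=R.from_euler('xyz',s["tcp_rot"]).apply([0,0,1]); p=s["tcp_pos"]
print(s["opening"],s["wrist_force"].round(1))
robot.move_straight(p-.015*zt,.05)
print("ok"); 
try: robot.move_straight(p-.045*zt,.08)
except robot.IKError as e: print("IK",e); robot.move_straight(p-.03*zt,.05)
s=robot.sense(); print(s["t"],s["tcp_pos"],s["wrist_force"].round(1),s["joint_pos"].round(2))
plane("top"); g=plane("scene"); save(g,"s4.png",3,(130,150,300,300))
E
```

```text
0.20312740687507042 [-0.2  0.1 -1.2]
ok
IK the arm cannot follow that straight line within its joint rangesTraceback (most recent call last):
  File "<stdin>", line 9, in <module>
plant.IKError: the arm cannot follow that straight line within its joint ranges

During handling of the above exception, another exception occurred:

Traceback (most recent call last):
plant.IKError: the arm cannot follow that straight line within its joint ranges
```

```bash
python3 - <<'E'
from place import *
from lidpose import plane
from scipy.spatial.transform import Rotation as R
s=robot.sense(); zt=R.from_euler('xyz',s["tcp_rot"]).apply([0,0,1]); p=s["tcp_pos"]; j=s["joint_pos"]
print(s["t"],p,s["wrist_force"].round(1),j.round(2)); plane("top")
ey=np.r_[EY,0]
for td in (72,68,64,60):
  for b in (.008,.016,.024):
    for dy in (0,-.02,-.05):
      for dz in (0,):
        q=robot.inverse_kinematics(p-b*zt+dy*ey+[0,0,dz],ori(PSI,np.radians(td)))
        if q is not None: print(td,b,dy,np.abs(q-j).max().round(2),q.round(2))
E
```

```text
15.8083 [ 0.47375687 -0.30342935  0.10998312] [-1.4 -0.5 -0.1] [ 1.86  1.34 -1.34  2.43  3.08  0.59 -1.69]
top n 1669 slope x,y deg [-16.3   0.3] z range [ 77.8 113.7]
  rect c [-12.3   0.8] [161. 115.] 89.0 x [-68.5  43.9] y [-77.5  79.3]
72 0.008 0 0.02 [ 1.88  1.33 -1.34  2.44  3.08  0.58 -1.7 ]
72 0.008 -0.02 0.08 [ 1.91  1.33 -1.34  2.41  3.09  0.52 -1.69]
72 0.008 -0.05 0.17 [ 1.95  1.33 -1.34  2.35  3.1   0.43 -1.69]
72 0.016 -0.02 0.09 [ 1.93  1.32 -1.34  2.42  3.1   0.51 -1.7 ]
72 0.016 -0.05 0.18 [ 1.97  1.32 -1.34  2.36  3.1   0.42 -1.69]
72 0.024 -0.02 0.1 [ 1.95  1.32 -1.35  2.43  3.1   0.5  -1.7 ]
72 0.024 -0.05 0.19 [ 1.99  1.32 -1.35  2.37  3.11  0.41 -1.7 ]
68 0.008 0 0.1 [ 1.86  1.24 -1.34  2.44  3.    0.56 -1.71]
68 0.008 -0.02 0.1 [ 1.89  1.24 -1.34  2.4   3.01  0.5  -1.71]
68 0.008 -0.05 0.18 [ 1.93  1.24 -1.33  2.35  3.02  0.41 -1.7 ]
68 0.016 0 0.11 [ 1.88  1.23 -1.34  2.45  3.    0.55 -1.72]
68 0.016 -0.02 0.11 [ 1.91  1.23 -1.34  2.41  3.01  0.49 -1.71]
68 0.016 -0.05 0.2 [ 1.94  1.23 -1.33  2.36  3.02  0.4  -1.71]
68 0.024 -0.02 0.12 [ 1.93  1.22 -1.34  2.42
[... 506 characters left out ...]
0.5  -1.74]
64 0.024 -0.02 0.21 [ 1.9   1.13 -1.34  2.41  2.93  0.44 -1.73]
64 0.024 -0.05 0.24 [ 1.94  1.13 -1.32  2.36  2.95  0.36 -1.72]
60 0.008 0 0.28 [ 1.81  1.06 -1.32  2.41  2.82  0.48 -1.74]
60 0.008 -0.02 0.29 [ 1.84  1.05 -1.31  2.38  2.84  0.42 -1.73]
60 0.008 -0.05 0.29 [ 1.87  1.05 -1.29  2.33  2.85  0.34 -1.72]
60 0.016 0 0.29 [ 1.83  1.05 -1.33  2.42  2.83  0.47 -1.74]
60 0.016 -0.02 0.29 [ 1.86  1.05 -1.32  2.39  2.84  0.41 -1.73]
60 0.016 -0.05 0.29 [ 1.89  1.05 -1.3   2.34  2.86  0.33 -1.72]
60 0.024 0 0.3 [ 1.85  1.04 -1.33  2.43  2.83  0.46 -1.75]
60 0.024 -0.02 0.3 [ 1.88  1.04 -1.32  2.4   2.85  0.4  -1.74]
60 0.024 -0.05 0.3 [ 1.91  1.04 -1.3   2.34  2.87  0.32 -1.72]
```

```bash
python3 - <<'E'
from place import *
from lidpose import plane
from scipy.spatial.transform import Rotation as R
s=robot.sense(); zt=R.from_euler('xyz',s["tcp_rot"]).apply([0,0,1]); p=s["tcp_pos"]; ey=np.r_[EY,0]
robot.move_straight(p-.024*zt-.022*ey,.06)
try: robot.move_straight(p-.03*zt-.04*ey,.1)
except robot.IKError: print("ik")
s=robot.sense(); print(s["t"],s["tcp_pos"],s["wrist_force"].round(1),s["joint_pos"].round(2))
plane("top"); g=plane("scene"); save(g,"s4.png",3,(130,150,300,300))
E
```

```text
16.9 [ 0.44258099 -0.3410612   0.11922518] [0.1 1.  0.3] [ 1.99  1.31 -1.35  2.4   3.11  0.43 -1.71]
top n 1894 slope x,y deg [-0.1  0.1] z range [74.7 83.2]
  rect c [-14.8   0. ] [160.1 120.6] 88.7 x [-73.9  43.6] y [-78.5  78.6]
scene n 1801 slope x,y deg [0.1 0.1] z range [74.9 83.5]
  rect c [-13.4   1.2] [160.5 122.6] 89.4 x [-72.6  44.1] y [-77.8  79.6]
```

View pics/s4.png

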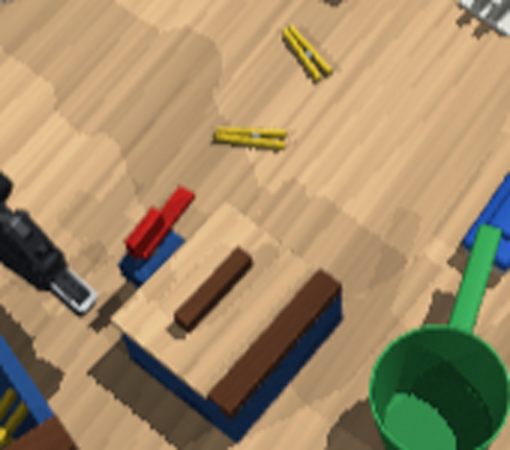

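The lid now lies flat (slope 0.1°) at box x≈-14 mm, y≈0.5 mm, just in front of the lip, with the handle up at (213,290). I'll retrace the arm's path upward, then grip the handle from above and push.

```bash
python3 - <<'E'
from place import *
from lidpose import plane
p=robot.sense()["tcp_pos"]
for dz,td in ((.02,68),(.04,64),(.05,60)):
    q=robot.inverse_kinematics(p+[0,0,dz],ori(PSI,np.radians(td))); j=robot.sense()["joint_pos"]
    if q is None or abs(q-j).max()>.6: print("skip",dz,td); continue
    robot.move_joints(q)
for Px,h,td in ((.03,.03,60),(.036,.02,55),(.036,.02,52),(.036,.02,50),(.036,.02,48),(.036,.02,46),(.036,.03,43),(.034,.04,40),(.033,.045,36),(.03,.05,32),(.02,.14,25)):
    q=robot.inverse_kinematics(*tcp(Px,h,td)); d=9 if q is None else abs(q-robot.sense()["joint_pos"]).max()
    if d>1.3: print("stop",td,d); break
    robot.move_joints(q)
else:
    robot.goto([*(C-.014*EX+.0005*EY),.2],ori(PSI,0)); robot.grip(.5,60)
s=robot.sense(); print(s["t"],s["tcp_pos"],s["wrist_force"].round(1),s["joint_pos"].round(2),s["opening"])
plane("scene")
E
```

```text
22.8167 [ 0.52707583 -0.25796151  0.20058814] [ 0.1 -0.3 -0.5] [ 1.06  0.53 -0.94  1.76  0.48  1.1  -0.12] 0.5048140201837094
scene n 1492 slope x,y deg [0.1 0.1] z range [75.6 83.5]
  rect c [-12.1   1.2] [161.  123.2] 89.5 x [-72.   44.2] y [-77.6  78.1]
```

```bash
python3 - <<'E'
from place import *
from lidpose import plane
b=lambda p:np.r_[(p[:2]-C)@EX,(p[:2]-C)@EY,p[2]].round(4)
p=robot.sense()["tcp_pos"]; t=np.r_[C-.014*EX,0]
print("down",robot.move_straight([t[0],t[1],.0925],.1,contact_N=5))
robot.grip(0,60); s=robot.sense(); print("grip",s["opening"],b(s["tcp_pos"]),s["wrist_force"].round(1))
p=s["tcp_pos"]
print("push",robot.move_straight(p+np.r_[.022*EX,0],.03,contact_N=15)); 
s=robot.sense(); print(s["t"],b(s["tcp_pos"]),s["wrist_force"].round(1))
robot.sleep(.2); s=robot.sense(); print(b(s["tcp_pos"]),s["wrist_force"].round(1))
plane("top"); g=plane("scene"); save(g,"s5.png",3,(130,150,300,300))
E
```

```text
down False
grip 0.19803832294979834 [-0.0135 -0.0001  0.0933] [-0.4  0.2  4.3]
push True
25.0333 [ 0.0011 -0.0005  0.0935] [-3.  -0.8  5.7]
[ 0.0011 -0.0005  0.0934] [-1.8 -0.3  5. ]
top n 805 slope x,y deg [-0.2  0.2] z range [75.1 83.4]
  rect c [-6.8 31.3] [107.1  97.1] 1.1 x [-59.   45.3] y [-11.9  79.2]
scene n 973 slope x,y deg [1. 0.] z range [74.8 83.9]
  rect c [-6.4  0.9] [161.3 105.4] 89.3 x [-57.1  44.2] y [-78.6  79. ]
```

View pics/s5.png

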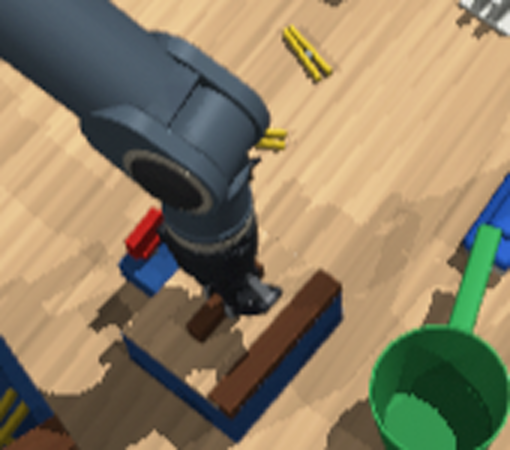

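The push stopped against the stop at box x=+1.1 mm, where the geometry predicts +1.0. The picture shows the lid under the lip and the gripper on the handle at (250,295). I'll press home once more, release and look.

```bash
python3 - <<'E'
from place import *
from lidpose import plane
from m2 import fit
import pickle
b=lambda p:np.r_[(p[:2]-C)@EX,(p[:2]-C)@EY,p[2]].round(4)
p=robot.sense()["tcp_pos"]
print("push2",robot.move_straight(p+np.r_[.006*EX,0],.03,contact_N=12),b(robot.sense()["tcp_pos"]),robot.sense()["wrist_force"].round(1))
robot.move_straight(p,.03); robot.grip(.45); p=robot.sense()["tcp_pos"]
robot.move_straight([p[0],p[1],.2],.2)
piv=np.array([.4443,-.2506]); robot.goto([*piv,.2],ori(np.radians(.5),0)); s=robot.sense(); print(s["t"],s["joint_pos"].round(2),s["tcp_pos"])
for d in (0,-30,-60,-95): 
    q=robot.inverse_kinematics([*piv,.107],ori(np.radians(.5+d),0)); print(d,None if q is None else q.round(2))
plane("top"); g=plane("scene")
E
```

```text
push2 True [ 0.0014 -0.0007  0.0938] [-3.9 -0.6  6.2]
27.2917 [ 1.24  0.42 -1.02  1.93  0.42  1.02  0.04] [ 0.4426989  -0.25093004  0.19880818]
0 [ 1.14  0.54 -0.91  2.01  0.57  0.86 -0.09]
-30 [ 1.05  0.5  -0.79  2.02  0.48  0.82 -0.53]
-60 [ 0.97  0.46 -0.67  2.02  0.4   0.79 -0.98]
-95 [ 0.87  0.43 -0.54  2.03  0.32  0.77 -1.52]
top n 1254 slope x,y deg [-0.1 -0.1] z range [74.9 82.9]
  rect c [-6.5  0.5] [106.7 159.2] 0.3 x [-58.8  45.6] y [-75.5  78.7]
scene n 1467 slope x,y deg [0.7 0.1] z range [74.9 83.6]
  rect c [-6.  1.] [109.6 160.5] 0.4 x [-57.6  44.4] y [-77.8  79. ]
```

```bash
python3 - <<'E'
from place import *
piv=np.array([.4443,-.2506])
print("down",robot.move_straight([*piv,.108],.12,contact_N=6))
robot.grip(0,40); s=robot.sense(); print(s["t"],s["opening"],s["tcp_pos"],s["wrist_force"].round(1))
q0=s["joint_pos"].copy()
for d in list(range(15,91,15))+[93,95,96,97,98]:
    q=q0.copy(); q[6]-=np.radians(d); robot.move_joints(q); s=robot.sense()
    print(d,np.degrees(s["tcp_rot"][2]).round(1),s["torque"].round(2),s["wrist_force"].round(1))
    if d>90 and abs(s["torque"][2])>.6: break
E
```

```text
down False
28.6583 0.1307957228794115 [ 0.44404879 -0.25080943  0.1088512 ] [-1.7 -0.2  5.8]
15 -14.4 [ 0.02 -0.27 -0.04] [ 1.   0.5 -3.8]
30 -29.3 [-0.11 -0.38 -0.06] [ 2.5 -0.9 -3.4]
45 -44.2 [-0.25 -0.56 -0.02] [ 2.4 -0.7 -5.2]
60 -59.2 [-0.38 -0.83 -0.06] [ 4.4 -1.  -5.9]
75 -74.2 [-0.53 -1.   -0.07] [ 4.7 -2.7 -5.8]
90 -89.2 [-0.69 -1.01 -0.08] [ 4.9 -3.3 -5.9]
93 -92.2 [-0.7  -1.   -0.08] [ 4.5 -2.5 -7. ]
95 -94.2 [-0.67 -1.03 -0.07] [ 4.5 -3.1 -6.7]
96 -95.1 [-0.72 -0.99  0.3 ] [ 3.9 -3.6 -5.9]
97 -96.0 [-0.76 -0.96  0.65] [ 4.8 -3.1 -6.4]
```

The stop was met at about -94.5° tool yaw (predicted -94.4°), where the torque jumped. Next I release, retreat and check.

```bash
python3 - <<'E'
from place import *
from lidpose import plane
import pickle
robot.grip(.5); p=robot.sense()["tcp_pos"]
robot.move_straight([p[0],p[1],.25],.15)
robot.goto([.42,-.45,.35],ori(PSI-1.5,0)); s=robot.sense(); print(s["t"],s["wrist_force"].round(1),s["tcp_pos"])
for n in("top","scene"):
    f=plane(n); pickle.dump(f,open(n+"3.pkl","wb"))
    W=cloud(f); hsv=cv2.cvtColor(f["image"],cv2.COLOR_RGB2HSV).astype(int); H,S=hsv[...,0],hsv[...,1]
    d=W[...,:2]-C; bx=d@EX*1000; by=d@EY*1000; z=W[...,2]
    red=((H<6)|(H>174))&(S>170)&(bx>-150)&(bx<20)&(abs(by)<100)
    for nm,m in (("grip",red&(z>.115)),("blade",red&(z<.1))):
        r=cv2.minAreaRect(np.stack([bx[m],by[m]],1).astype(np.float32)); print(nm,np.round(r[0],1),np.round(r[1],1),round(r[2],1),m.sum())
    dark=(H<20)&(hsv[...,2]<130)&(z>.098)&(z<.11)&(abs(bx)<25)&(abs(by)<60)
    r=cv2.minAreaRect(np.stack([bx[dark],by[dark]],1).astype(np.float32)); print("handle",np.round(r[0],1),np.round(r[1],1),round(r[2],1))
    if n=="scene": save(f,"s6.png")
E
```

```text
34.2083 [0.5 0.4 0.4] [ 0.42056026 -0.44788359  0.34900989]
top n 1575 slope x,y deg [-0.3  0.1] z range [74.7 83.2]
  rect c [-6.3  0.1] [107.5 159.8] 0.2 x [-58.6  45.5] y [-78.7  78.3]
grip [-99.1  -0.3] [11.9 42.4] 89.0 67
blade [-60.6  13.3] [ 72.3 116.2] 85.8 127
handle [-0.1  0.7] [89.4 18.4] 89.7
scene n 1471 slope x,y deg [0.6 0.2] z range [74.7 83.6]
  rect c [-5.5  1. ] [161.6 108.2] 89.5 x [-57.5  44.3] y [-78.3  79.5]
grip [-96.7  -0.5] [43.3 10.9] 2.4 56
blade [-74.1  -0.9] [84.4 16.4] 1.1 133
handle [ 2.5 -0.2] [87.4 18.9] 89.4
```

View pics/s6.png

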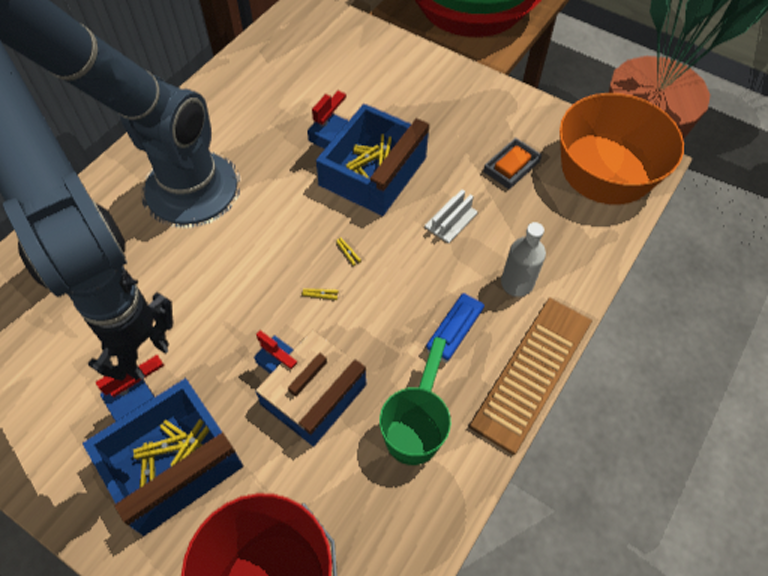

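The picture shows the lid flat under the lip at (312,385), the red button across its front edge at (275,350), and the bystanders undisturbed. The arm is clear.

```bash
python3 -c "
from plant import robot
robot.close_job(); print(robot.sense()['t'])"
```

```text
the job is handed in; nothing more can be done
the job is handed in; nothing more can be done
```

The smallest blue box is closed and locked, and I handed the job in at about 34 s of the 72 s allowed; no verdict is reported.

I lifted the lid from the rack by its top edge, tilted it and set its back edge at the lip, and let the front down. I then took it by the handle and pushed it home. Last, I turned the red turnbutton clockwise to its stop.

Last checks before handing in:
- **Lid seated:** the push stopped at box x +1.1 mm, and again at +1.4 mm on a second push. The geometry predicts +1 mm.
- **Lid position:** the cameras put the handle centre at y +0.7 mm (top) and −0.2 mm (scene). Yaw is within about 0.6° and slope within 0.6°.
- **Turnbutton:** its stop showed as a torque jump at about −94.5° tool yaw, against −94.4° predicted.
- **Bystanders:** by eye, the brush, dipper, bottle, soap dish and both pins look unmoved. I did not measure them.

Checks that disagreed:
- **Lid position along x:** the two cameras differ by 2–3 mm, with the handle at −0.1 mm (top) and +2.5 mm (scene). That is about the stated calibration error.
- **Turnbutton angle:** for the grip, the top camera read 1° one way and the scene camera 2.4° the other, from about 60 pixels each. The scene camera's blade fit was 1.1° off square. The top camera's blade fit caught other points and was unusable.

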